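# Clamp a sample cell and hold the colour reader over its window

## Task

Put the tall rectangular sample cell upright into the pocket of the clamping holder, fully down, and swing the holder's lever all the way shut so that its jaw lies over the cell's edge. Then take the hand-held colour reader off its white tile, carry it over the reagent bottles and finish holding it upright and still in the gripper about 15 mm above the cell's window, centred on it and with its long side along the cell's long side; do not put it down or let go. The reader must never touch the cell or the holder, and the other cells, bottles, flasks, beaker and spatula stay where they are.

Things in the scene. Friction and masses are not known exactly. Their poses are not given: they have to be found in the camera images.
- cell: the sample cell to load: upright grey plastic block, 26 mm (its x) by 36 mm (its y) by 50 mm tall, a round glass window 16 mm across in the middle of its top; about 80 g, loose. Origin at the centre of its underside, z up. It stands in a row of three grey cells beyond the white tile on the robot's right, in any of the three places; the others are a round one and a short one.
- cell_window (a point): centre of the cell's window, in the top face of the cell, 50 mm above its underside
- holder: clamping sample holder, fixed to the bench on the robot's left: aluminium plate 84 mm (its x) by 124 mm (its y) by 20 mm tall, with a rectangular pocket and, on the +y side of it, a steel post carrying the lever. Origin on the bench under the pocket's centre, z up; the plate reaches from y = -40 to +84 mm.
- pocket (a point): centre of the pocket's floor, 6 mm above the bench; the pocket is 29 mm (holder x) by 39 mm (holder y), 14 mm deep with a chamfered mouth, so 36 mm of a seated cell stands out of it. The cell's long side goes along the holder's y, either way round.
- lever (a joint): angle of the locking lever, rad: 0 open, 1.5 shut against its stop, clockwise from above; starts at 0 to 0.3, stays where left (friction 0.05 N m). Flat bar 12 mm wide, 58 to 62 mm above the bench. Shut, its knob handle points along holder +y and its 43 mm jaw along -y, 2 mm above a seated cell, over 9 mm of its edge, clear of the window; open, the handle is on the -x side, the jaw on the +x side.
- lever_pivot (a point): point on the lever's vertical axis at the lever's upper face, 62 mm above the bench and 52 mm from the pocket's centre along the holder's +y
- lever_knob (a point): centre of the top of the lever's upright black knob, a cylinder 14 mm across that rises 30 mm from the bar (62 to 92 mm above the bench), 60 mm from the lever's axis
- reader: hand-held colour reader, loose, about 180 g, standing upright on the white tile on the robot's right, nearer than the cells: a black nose 34 mm (its x) by 50 mm (its y) by 24 mm tall at the bottom, above it a white grip 28 mm (x) by 40 mm (y) from 24 to 110 mm. Origin at the centre of the nose's flat underside, where it looks down; z up.
- tile: fixed white ceramic tile, 80 by 80 mm, 8 mm thick, on which the reader stands at first; origin at the centre of its underside
- rack: fixed cream reagent rack between the cells and the holder: a tray 340 mm long (its x), 85 mm wide (y) and 45 mm tall with end boards 75 mm tall; the bottles and flasks in it reach up to 134 mm above the bench. Origin at the centre of its underside.
- round_cell: bystander: round grey sample cell, 34 mm across and 50 mm tall, origin under its centre. It must stay where it is.
- short_cell: bystander: short grey rectangular cell, 26 by 36 mm, 26 mm tall, origin under its centre. It must stay where it is.
- bottle_a: bystander in the rack: amber bottle 56 mm across, 105 mm tall, origin under its centre (8 mm above the bench). It must stay where it is.
- bottle_b: bystander in the rack: amber bottle like the other. It must stay where it is.
- flask_a: bystander in the rack: stoppered flask 56 mm across, 126 mm tall, origin under its centre. It must stay where it is.
- flask_b: bystander in the rack: stoppered flask like the other. It must stay where it is.
- beaker: bystander: empty glass beaker 64 mm across, 85 mm tall, on the far left of the bench, origin under its centre. It must stay where it is.
- spatula: bystander: spatula 170 mm long lying flat on the near left of the bench. It must stay where it is.
There are look-alikes about, which are no part of the job. Leave any blue or orange look-alike of the cell alone.

How it is judged:
By the outcome, as a careful person would: the job done as asked, in the order asked, and still so for the second after the job is handed in, while the arm keeps its last pose, push and grip.
It also fails if it takes over 72 s, if anything falls off the work surface, if the arm or the gripper's body presses on something with over 40 N, if the wrist force passes 120 N, or if a joint passes its speed limit or range.

## Robot

A 6-joint arm with a two-finger parallel gripper is mounted at the origin on the work surface. World frame = base frame: x ahead of the robot, y to its left, z up, the work surface at z = 0. Lengths are in m, angles in rad, forces in N, time in s.
With the tool pointing down it reaches from about 0.225 to 0.725 m from the base axis. Payload 3.1 kg.
Tool frame: the origin (TCP) lies midway between the tips of the shut fingers; the grasp point (between the pads) lies 19 mm behind it; z points along the fingers, y is the line along which they close (so a half turn about z gives the same grasp; the last joint's range is limited). The gripper opens to 85 mm and grips with 20 to 120 N. Pads are 22 mm wide; open, the fingers measure 114 mm over their backs; the gripper's body (76 mm by 85 mm) begins 54 mm behind the grasp point. The pads swing forward as they close: fully open they stand 13 mm farther back than shut.
Start: joints at [-1.229, 0.048, 0.099, 1.622, 0, 1.443], TCP at [0.238, -0.468, 0.231] pointing down, gripper open.
Joint ranges: [-2.91, 2.91], [-0.99, 1.94], [-1.21, 1.42], [-2.12, 2.29], [-1.49, 1.47], [-3.14, 3.14]. Speed limits (rad/s): [2.79, 2.79, 3.14, 3.14, 3.14, 3.14].

## Interface

Orientations are given as [roll, pitch, yaw] about the fixed x, y, z axes, in that order (R = Rz(yaw) Ry(pitch) Rx(roll)).
In Python, from workcell import manip gives the robot as it stands.
- The arm moves only by the tool carry_out, never from a script. Its arguments are lists of equal length, an entry for each row: "offset": the shift along the tool's x, y, z in m, a list of three; "delta_rot": the turn, a rotation vector about the tool's x, y, z in rad, a list of three. A call has 1 to 20 rows; each row is the pose to reach, as a shift and turn from the pose commanded when the call began, along the tool's axes at that moment; what a row does not reach only later rows make up. A row lasts 1/10 s, in which the tool goes at most 50 mm and 8.59 degrees, less where a joint would pass 70% of its speed; a pose out of reach is approached as far as the arm can. A call with a gripper value outside its range is refused whole. "claw" is the opening, from 0 (shut) to 1 (fully open), set as the call begins (left out, the last holds). The fingers move at their own pace and stop on an object; "newtons" is the grip in N (left out, the last holds). Time passes only in rows, so rows that repeat a pose let the fingers close. It gives the time, the measured TCP pose, the force, the opening and the grip force at its end, in the units of the state.
- manip.observe(): the state, without advancing time (a new reading comes with each control period).
- manip.read_camera(name): name is "side" or "top" or "wrist"; returns (picture, depth): 384x512x3 uint8, red, green, blue; 384x512 float32, m along the optical axis (not along the pixel's ray), 0 where there is no reading.
- manip.camera_params(name): a dict with "fovy" (degrees; the focal length in pixels is half the picture's height over the tangent of half this angle, whatever the lens; pixels are square), "cx", "cy" (the principal point, pixels), "origin" and "attitude" of the camera in the world. Camera axes: x right, y up, looking along -z (the intrinsics and any distortion apply to the point x, -y, -z); pixel columns grow to the right and rows downward; lengths in m; the calibration is good to about 2 mm. A picture is of the moment at which its call begins: read the wrist's pose just before it. camera_params takes no time and is no camera call; for the wrist camera it gives the pose at the moment of the call.
- manip.job_done(): hands the job in; it is judged then, once.
Trained networks look in the newest picture that a camera, given by its name, has taken for a name from the list of things; names that differ only in an ending like _2 or _b are one class to them, and where a whole thing is asked for, a point or a joint stands for the part that bears it (a point fixed in the world has none). Each returns a list of dicts, best first, with "score" (0 to 1); they miss things now and then, are a little off and sometimes report something else, mostly with a low value. They report only what shows in the picture. A call takes as long as a camera call. They do not tell look-alikes from the thing itself.
- manip.recognise(camera, name): "point" ([x, y, z] in m, in world coordinates, good to about 4 mm: the middle of the surface that is visible of it).
- manip.masks_of(camera, name): "pixels" (384x512 bool, what is visible of it).
The state is a dict: "t": time; "joint_positions": joint angles; "dq": joint speeds; "joint_torque": joint torques, N m; "tool_pos": TCP position; "tool_rot": TCP orientation; "wrist_force": force on the tool from outside, world axes, zero at the start; "moment": the same for the moment, N m; "opening": finger opening in m; "grip_force": force on a finger pad.
Only numpy, scipy, OpenCV 4.12 (cv2) and the standard library are available. Lean on these libraries where they do the work, as an engineer would, in place of code of your own. Each camera call takes 0.05 s, during which the arm holds its last target. There are 200 camera calls.

## Working session

There is one attempt and no reset: what is moved stays moved. The work goes in short steps, Python scripts to look and compute and a tool call to move; the robot and the scene stay as the last step left them, time stands still between calls to the robot, and variables do not carry over. Pictures are saved under pics/ and viewed, at most 10 in all, crops included, and the job is handed in when it is done.

Besides the shell and the picture viewer there is one more tool, called after "Call:" as name(argument=value, ...) on one line, values as JSON. carry_out: Moves the arm, as the interface text tells. Its arguments: {"type":"object","properties":{"offset":{"type":"array","items":{"type":"array","items":{"type":"number"}}},"delta_rot":{"type":"array","items":{"type":"array","items":{"type":"number"}}},"claw":{"type":"number"},"newtons":{"type":"number"}},"required":["offset","delta_rot"]}

```bash
ls; mkdir -p pics
cat > h.py <<'E'
import numpy as np, cv2
from scipy.spatial.transform import Rotation as R
from workcell import manip
np.set_printoptions(precision=4,suppress=True)
def rot(a):
    a=np.array(a,float)
    if a.shape==(3,3): return a
    if a.shape==(4,): return R.from_quat(a).as_matrix()
    return R.from_euler('xyz',a).as_matrix()
def cloud(cam):
    p=manip.camera_params(cam); pic,d=manip.read_camera(cam)
    f=pic.shape[0]/2/np.tan(np.radians(p['fovy'])/2)
    v,u=np.mgrid[:384,:512]
    P=np.stack([(u-p['cx'])/f*d,-(v-p['cy'])/f*d,-d],-1)
    W=P@rot(p['attitude']).T+np.array(p['origin'])
    W[d==0]=np.nan
    return pic,W
E
python3 - <<'E'
from h import *
for c in ['side','top','wrist']: print(c,manip.camera_params(c))
print(manip.observe())
ims=[]
for c in ['top','side']:
    pic,W=cloud(c); np.savez(f'{c}.npz',pic=pic,W=W)
    cv2.imwrite(f'pics/{c}0.png',cv2.resize(pic[...,::-1],(800,600)))
    for n in ['cell','holder','lever_knob','lever_pivot','reader','tile','rack','round_cell','short_cell']:
        print(c,n,[(np.round(r['point'],3),round(r['score'],2)) for r in manip.recognise(c,n)][:4])
E
```

```text
pics
side {'fovy': 49.95801014228445, 'cx': 246.9980202021577, 'cy': 190.0663208530163, 'origin': array([ 0.4353, -0.7428,  0.6189]), 'attitude': array([ 0.9488, -0.0178, -0.1598])}
top {'fovy': 51.86311854487927, 'cx': 254.0921445070141, 'cy': 194.1913109998226, 'origin': array([ 0.4919, -0.0143,  1.0792]), 'attitude': array([ 0.0491, -0.0048, -1.5622])}
wrist {'fovy': 68.34389456903402, 'cx': 256.96739447918685, 'cy': 190.41028878187407, 'origin': array([ 0.3047, -0.4318,  0.3738]), 'attitude': array([-0.3041,  0.002 , -1.1013])}
{'t': 0.0, 'joint_positions': array([-1.2288,  0.0487,  0.0976,  1.622 , -0.    ,  1.443 ]), 'dq': array([-0.002 , -0.    , -0.0001, -0.0016,  0.001 , -0.0007]), 'joint_torque': array([  0.0003, -33.8786,  32.0014,   0.0202,  -0.0001,  -0.    ]), 'tool_pos': array([ 0.2375, -0.4675,  0.2301]), 'tool_rot': array([-3.1392, -0.0003,  0.4698]), 'wrist_force': array([ 0.3222,  0.9737, -0.7394]), 'moment': array([ 0.0037, -0.0156,  0.0387]), 'grip_force': 0.0, 'opening': 0.08525336977103253}
top cell [(array([ 0.585, -0.144,  0.048]), 0.73), (array([ 0.511, -0.1
[... 553 characters left out ...]
, -0.159,  0.034]), 0.93), (array([ 0.509, -0.118,  0.036]), 0.9), (array([ 0.512, -0.207,  0.034]), 0.76), (array([0.504, 0.247, 0.021]), 0.28)]
side holder [(array([0.51 , 0.249, 0.02 ]), 0.55), (array([ 0.561, -0.047,  0.032]), 0.4), (array([ 0.585, -0.16 ,  0.035]), 0.35)]
side lever_knob [(array([0.468, 0.271, 0.06 ]), 0.71)]
side lever_pivot [(array([0.471, 0.272, 0.062]), 0.53)]
side reader [(array([ 0.439, -0.319,  0.077]), 0.71)]
side tile [(array([ 0.415, -0.314,  0.007]), 0.56)]
side rack [(array([ 0.561, -0.048,  0.033]), 0.69)]
side round_cell [(array([ 0.584, -0.268,  0.039]), 0.94), (array([0.504, 0.249, 0.022]), 0.21)]
side short_cell [(array([ 0.576, -0.362,  0.022]), 0.96)]
```

View pics/top0.png

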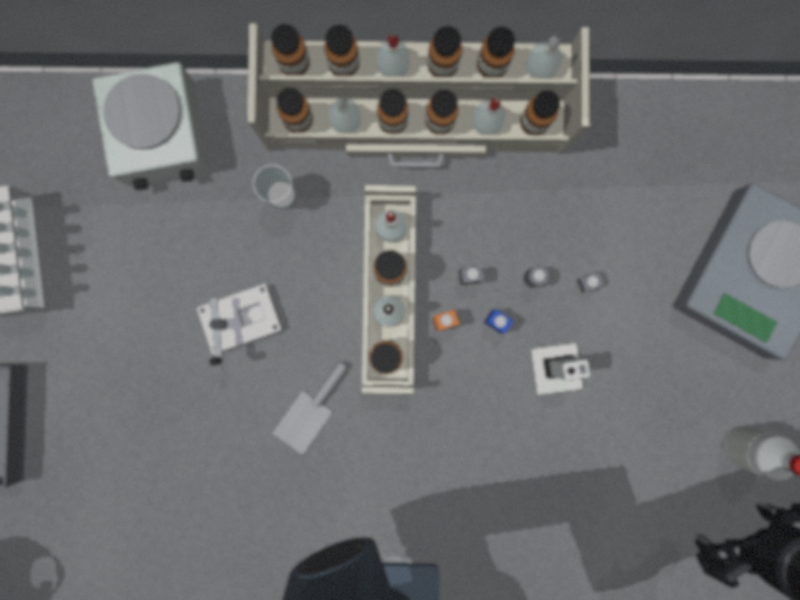

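View pics/side0.png

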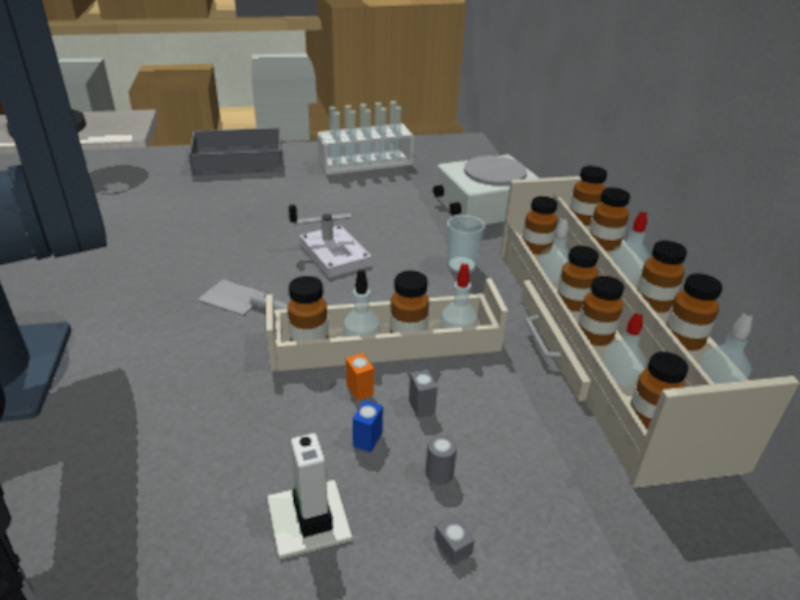

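The top view shows these possible matches for the cell (pixels in the 800x600 picture):
- Grey tall rectangular: (472,274). This is my choice, at world (0.585, -0.144).
- Grey round: (539,275).
- Grey short: (592,282).
- Orange look-alike: (447,320).
- Blue look-alike: (499,321).

The reader stands on its tile at (565,368). The holder is at (240,318), with its lever open and the black knob at (215,360).

```bash
cat >> h.py <<'E'
def rect(W,c,r,z0,z1):
    m=(np.hypot(W[...,0]-c[0],W[...,1]-c[1])<r)&(W[...,2]>z0)&(W[...,2]<z1)
    p=W[m]; (x,y),(a,b),t=cv2.minAreaRect((p[:,:2]*1000).astype(np.float32))
    return len(p),np.round([x,y,a,b,t],1),np.median(p[:,2])
E
python3 - <<'E'
from h import *
T=np.load('top.npz');W=T['W']
for n,c,r,a,b in [('cell',(.585,-.144),.035,.042,.06),('short',(.58,-.353),.035,.02,.035),('plate',(.513,.251),.09,.014,.027),
 ('bar',(.49,.278),.09,.053,.068),('knob',(.49,.278),.1,.08,.1),('rtop',(.43,-.3),.07,.1,.13),('tile',(.43,-.3),.06,.004,.013)]:
    try: print(n,rect(W,c,r,a,b))
    except Exception as e: print(n,e)
pic=T['pic']
a=cv2.resize(pic[175:240,115:195,::-1],None,fx=5,fy=5,interpolation=cv2.INTER_CUBIC)
b=cv2.resize(pic[160:225,270:390,::-1],None,fx=5,fy=5,interpolation=cv2.INTER_CUBIC)
cv2.imwrite('pics/crop0.png',np.vstack([np.pad(a,((0,0),(0,200),(0,0))),b])[:600])
E
```

```text
cell (140, array([ 593.3, -144.7,   25.7,   35.5,    8.2]), np.float64(0.050124958252019125))
short (131, array([ 584.6, -353.9,   25.7,   36.4,   21.4]), np.float64(0.025883473528114154))
plate (1118, array([515.5, 252.2,  84.2, 124.6,  19.6]), np.float64(0.02042058582040973))
bar (204, array([496.1, 279.6, 103.4,  19.9,   3.1]), np.float64(0.062356095609045314))
knob (30, array([446.2, 273.1,  13.3,  10.2,  86.6]), np.float64(0.09112617420115221))
rtop (215, array([ 438.4, -298.1,   28.4,   39.7,   10. ]), np.float64(0.11709582441196598))
tile (524, array([ 427.8, -302.6,   93.6,  111.7,    8.1]), np.float64(0.007445856017601171))
```

View pics/crop0.png

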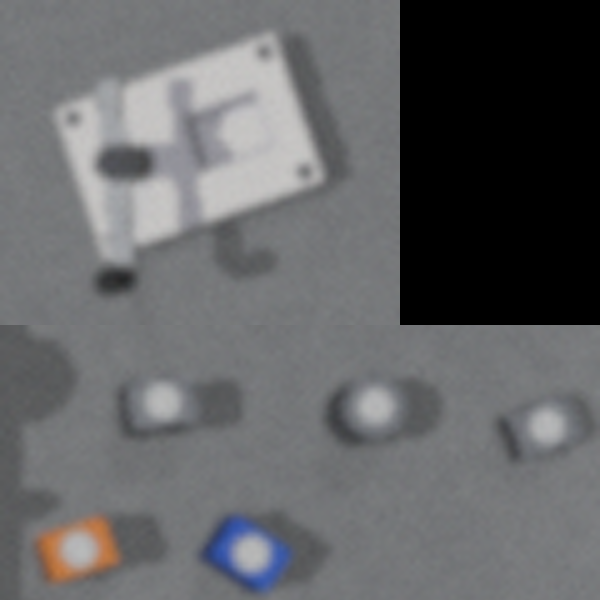

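The crop confirms the choice: the upright grey rectangular cell is at (160,400), the round one at (375,405) and the short one at (545,425). In the upper part, the pocket is at (235,130) and the lever is open, with its handle towards holder -x. The fitted sizes agree with the description.

```bash
cat >> h.py <<'E'
def pose():
    s=manip.observe(); return np.array(s['tool_pos']),rot(s['tool_rot']),s
def go(*wps):
    """wps: (x,y,z,yawdeg) mm -> offset/delta_rot from present pose"""
    p,M,s=pose(); print('now',p,np.degrees(R.from_matrix(M).as_euler('xyz')),'t',s['t'])
    for x,y,z,yaw in wps:
        T=R.from_euler('xyz',[np.pi,0,np.radians(yaw)]).as_matrix()
        print((x,y,z,yaw),'off',np.round(M.T@(np.array([x,y,z])/1000-p),4),'rot',R.from_matrix(M.T@T).as_rotvec().round(4))
E
python3 -c "
from h import *
go((593,-145,190,98.2))"
```

```text
now [ 0.2376 -0.4681  0.2313] [-179.9985   -0.0007   26.9149] t 1.0
(593, -145, 190, 98.2) off [ 0.4631 -0.1273  0.0413] rot [-0.     -0.     -1.2442]
```

Call:
carry_out(offset=[[0.463,-0.127,0.041],[0.463,-0.127,0.041],[0.463,-0.127,0.041],[0.463,-0.127,0.041],[0.463,-0.127,0.041],[0.463,-0.127,0.041],[0.463,-0.127,0.041],[0.463,-0.127,0.041],[0.463,-0.127,0.041],[0.463,-0.127,0.041],[0.463,-0.127,0.041],[0.463,-0.127,0.041],[0.463,-0.127,0.041],[0.463,-0.127,0.041],[0.463,-0.127,0.041],[0.463,-0.127,0.041]], delta_rot=[[0,0,-1.244],[0,0,-1.244],[0,0,-1.244],[0,0,-1.244],[0,0,-1.244],[0,0,-1.244],[0,0,-1.244],[0,0,-1.244],[0,0,-1.244],[0,0,-1.244],[0,0,-1.244],[0,0,-1.244],[0,0,-1.244],[0,0,-1.244],[0,0,-1.244],[0,0,-1.244]], claw=1)

```text
t: 2.6
tool_pos: [0.5926, -0.1461, 0.1907]
tool_rot: [3.141, 0.0, 1.712]
wrist_force: [0.0, -0.2, -0.0]
opening: 0.0856
grip_force: 0.0
```

Run:
```python
from h import *
go((593,-145,70,98.2),(593,-145,22,98.2))
pic,W=cloud('wrist'); cv2.imwrite('pics/w1.png',pic[...,::-1])
print(rect(W,(.593,-.145),.035,.044,.056), rect(W,(.593,-.145),.035,.015,.056))
r=manip.recognise('wrist','cell_window');print(r[:2])
```

```text
now [ 0.5926 -0.1461  0.1907] [179.9765   0.0165  98.1122] t 2.6
(593, -145, 70, 98.2) off [0.0011 0.0005 0.1207] rot [ 0.0004  0.0003 -0.0015]
(593, -145, 22, 98.2) off [0.0011 0.0005 0.1687] rot [ 0.0004  0.0003 -0.0015]
(864, array([ 588.9, -145.1,   26. ,   36.5,    7.9]), np.float64(0.05126904379667252)) (981, array([ 588.9, -145.1,   26. ,   36.5,    8. ]), np.float64(0.051132648267463054))
[{'point': [0.5166, -0.0978, 0.0521], 'score': 0.95}, {'point': [0.5903, -0.1448, 0.0516], 'score': 0.81}]
```

View pics/w1.png

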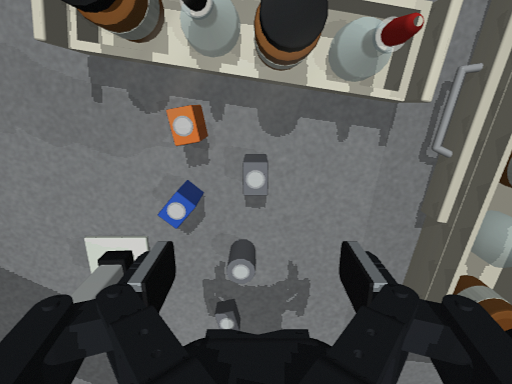

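The wrist view shows the grey cell at (255,178) between the open fingers. The blue (180,205) and orange (185,125) look-alikes are off to the side. The wrist fit is x=589 against 593 from the top camera, so I'm descending at 590.

Call:
carry_out(offset=[[0.001,-0.0025,0.05],[0.001,-0.0025,0.09],[0.001,-0.0025,0.13],[0.001,-0.0025,0.155],[0.001,-0.0025,0.172],[0.001,-0.0025,0.172],[0.001,-0.0025,0.172]], delta_rot=[[0,0,0],[0,0,0],[0,0,0],[0,0,0],[0,0,0],[0,0,0],[0,0,0]])

```text
t: 3.4
tool_pos: [0.5902, -0.1447, 0.0185]
tool_rot: [-3.141, -0.0, 1.714]
wrist_force: [0.8, -0.6, -0.2]
opening: 0.0853
grip_force: 0.0
```

Call:
carry_out(offset=[[0,0,0],[0,0,0],[0,0,0],[0,0,0],[0,0,0],[0,0,0],[0,0,0],[0,0,0],[0,0,0],[0,0,0]], delta_rot=[[0,0,0],[0,0,0],[0,0,0],[0,0,0],[0,0,0],[0,0,0],[0,0,0],[0,0,0],[0,0,0],[0,0,0]], claw=0, newtons=50)

```text
t: 4.4
tool_pos: [0.5911, -0.1449, 0.0193]
tool_rot: [3.14, 0.001, 1.714]
wrist_force: [0.1, -0.1, 4.5]
opening: 0.0256
grip_force: 50.6
```

```bash
python3 -c "
from h import *
go((590,-145,220,98.2),(552,150,200,109.6))"
```

```text
now [ 0.5911 -0.1449  0.0193] [179.9076   0.0505  98.1937] t 4.4
(590, -145, 220, 98.2) off [-0.0001 -0.0008 -0.2007] rot [ 0.0016  0.0009 -0.0001]
(552, 150, 200, 109.6) off [ 0.2973  0.0036 -0.1809] rot [ 0.0015  0.001  -0.1991]
```

Call:
carry_out(offset=[[0,0,-0.03],[0,0,-0.08],[0,0,-0.13],[0,0,-0.18],[0,0,-0.2],[0.03,0,-0.2],[0.075,0.001,-0.2],[0.12,0.002,-0.2],[0.165,0.002,-0.2],[0.21,0.003,-0.2],[0.25,0.003,-0.19],[0.28,0.004,-0.181],[0.297,0.004,-0.181],[0.297,0.004,-0.181],[0.297,0.004,-0.181],[0.297,0.004,-0.181]], delta_rot=[[0,0,0],[0,0,0],[0,0,0],[0,0,0],[0,0,0],[0,0,0],[0,0,-0.03],[0,0,-0.06],[0,0,-0.1],[0,0,-0.14],[0,0,-0.17],[0,0,-0.199],[0,0,-0.199],[0,0,-0.199],[0,0,-0.199],[0,0,-0.199]])

```text
t: 6.0
tool_pos: [0.5525, 0.1485, 0.1996]
tool_rot: [3.141, 0.001, 1.911]
wrist_force: [-0.2, 0.1, -1.1]
opening: 0.0248
grip_force: 49.9
```

Run:
```python
from h import *
p,M,s=pose();print(p,s['opening'])
pic,W=cloud('wrist'); cv2.imwrite('pics/w2.png',pic[...,::-1]); np.savez('w2.npz',pic=pic,W=W)
for n,c,r,a,b in [('plate',(.513,.251),.09,.014,.027),('bar',(.49,.278),.09,.053,.068),('knob',(.45,.273),.04,.08,.1),('pocketfloor',(.523,.2315),.018,.002,.011),('cell bottom',p[:2],.03,.1,.26)]:
    try: print(n,rect(W,c,r,a,b))
    except Exception as e: print(n,e)
```

```text
[0.5525 0.1485 0.1996] 0.024801406067521573
plate (7665, array([510.7, 252.4,  84.4, 124.5,  19.8]), np.float64(0.021140623518619617))
bar (1927, array([491. , 278.2, 105.5,  18.6,   8.2]), np.float64(0.06320685768444628))
knob (178, array([443.7, 270.1,  13.1,   6. ,  32.5]), np.float64(0.09114884214254523))
pocketfloor (708, array([519.3, 230.2,  27.1,  34.1,  19.9]), np.float64(0.007093019339772938))
cell bottom (9941, array([552.4, 149.1,  59.7,  37.3,  20.3]), np.float64(0.23166087168222854))
```

View pics/w2.png

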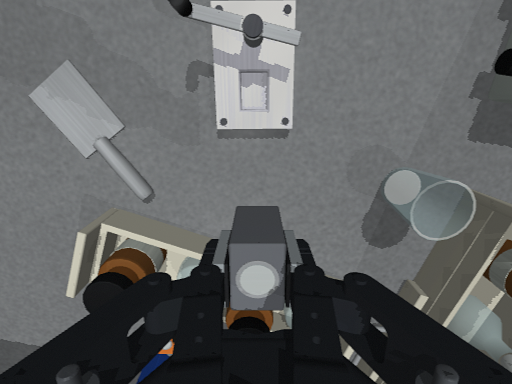

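The wrist view shows the cell held upright, with its window at (258,280). The holder is ahead, with the pocket at (253,90), post at (253,28) and knob at (182,7). The spatula (95,130) and beaker (440,205) are clear of the path. Next I measure the window and pocket in the same picture.

Run:
```python
from h import *
T=np.load('w2.npz');W=T['W'];pic=T['pic'];p,M,s=pose()
g=cv2.cvtColor(pic,cv2.COLOR_RGB2HSV)
m=np.zeros((384,512),bool); m[250:315,228:290]=1
w=m&(W[...,2]>.224)&(W[...,2]<.24); 
gray=g[...,2].astype(int)
print('hist',np.percentile(gray[w],[5,25,50,75,95]))
b=w&(gray>np.percentile(gray[w],50)+15)
(x,y),r=cv2.minEnclosingCircle((W[b][:,:2]*1000).astype(np.float32))
print('window',x,y,r,W[b][:,2].mean(), 'tool frame',M.T@(np.array([x,y,W[b][:,2].mean()*1000])/1000-p))
ft=w&~np.isnan(W[...,0])
q=(W[ft]-p)@M; print('top extents x',np.percentile(q[:,0],[1,99]),'y',np.percentile(q[:,1],[1,99]))
# front face yaw of cell: rows ~215-245
m=np.zeros((384,512),bool); m[212:250,238:280]=1
q=(W[m]-p)@M; print('front face x',np.median(q[:,0]),'slope dx/dy',np.polyfit(q[:,1],q[:,0],1)[0],'dx/dz',np.polyfit(q[:,2],q[:,0],1)[0])
# pocket mouth: points inside lower than 12mm
a=np.radians(19.8);Rh=np.array([[np.cos(a),-np.sin(a)],[np.sin(a),np.cos(a)]])
pc=np.array([510.7,252.4])/1000-Rh@[0,.022]; print('pocket from plate',pc,'pivot',pc+Rh@[0,.052])
h=(W[...,:2]-pc)@Rh; k=(np.abs(h)<.03).all(-1)
for lo,hi in [(.003,.012),(.003,.017)]:
    kk=k&(W[...,2]>lo)&(W[...,2]<hi); print(lo,hi,np.percentile(h[kk],[1,99],axis=0))
```

```text
hist [ 24.   90.  109.  153.5 183. ]
window 555.4454345703125 145.19137573242188 15.308980941772461 0.23206414729049998 tool frame [-0.004   0.0016 -0.0324]
top extents x [-0.0169  0.0154] y [-0.0134  0.0134]
 ** On entry to DLASCL parameter number  4 had an illegal value
 ** On entry to DLASCL parameter number  4 had an illegal value
 ** On entry to DLASCL parameter number  4 had an illegal value
 ** On entry to DLASCL parameter number  4 had an illegal value
 ** On entry to DLASCL parameter number  5 had an illegal value
 ** On entry to DLASCL parameter number  4 had an illegal valueTraceback (most recent call last):
  File "<stdin>", line 15, in <module>
    c, resids, rank, s = lstsq(lhs, rhs, rcond)
                         ~~~~~^^^^^^^^^^^^^^^^^
    x, resids, rank, s = _umath_linalg.lstsq(a, b, rcond,
                         ~~~~~~~~~~~~~~~~~~~^^^^^^^^^^^^^
                                             signature=signature)
                                             ^^^^^^^^^^^^^^^^^^^^
    raise LinAlgError("SVD did not converge in Linear Least Squares")
numpy.linalg.LinAlgError: SVD did not converge in Linear Least Squares
```

Run:
```python
from h import *
T=np.load('w2.npz');W=T['W'];pic=T['pic'];p,M,s=pose()
gray=cv2.cvtColor(pic,cv2.COLOR_RGB2GRAY)
roi=np.zeros_like(gray); roi[255:312,232:284]=gray[255:312,232:284]
n,l,st,ce=cv2.connectedComponentsWithStats((roi>148).astype(np.uint8))
i=1+np.argmax(st[1:,4]); print('win px',ce[i],st[i])
q=(W[l==i]-p)@M; q=q[~np.isnan(q[:,0])]
print('window tool frame mean',q.mean(0),'mid-extent',(np.percentile(q,1,0)+np.percentile(q,99,0))/2,'size',np.ptp(q,axis=0))
m=np.zeros((384,512),bool); m[212:245,240:278]=1
q=(W[m]-p)@M; q=q[~np.isnan(q[:,0])]
A=np.c_[q[:,1],q[:,2],np.ones(len(q))]; print('front face x=a*y+b*z+c',np.linalg.lstsq(A,q[:,0],rcond=None)[0])
a=np.radians(19.8);Rh=np.array([[np.cos(a),-np.sin(a)],[np.sin(a),np.cos(a)]])
pc=np.array([510.7,252.4])/1000-Rh@[0,.022]; print('pocket from plate',pc,'pivot',pc+Rh@[0,.052])
h=(W[...,:2]-pc)@Rh; k=(np.abs(h)<.03).all(-1)
for lo,hi in [(.003,.012),(.003,.0185)]:
    kk=k&(W[...,2]>lo)&(W[...,2]<hi); print(lo,hi,np.percentile(h[kk],[1,99],axis=0))
```

```text
win px [256.7583 280.58  ] [239 265  37  33 931]
window tool frame mean [ 0.     -0.0006 -0.0325] mid-extent [-0.0004 -0.0005 -0.0324] size [0.0184 0.0166 0.0038]
front face x=a*y+b*z+c [0.0001 0.0008 0.0184]
pocket from plate [0.5182 0.2317] pivot [0.5005 0.2806]
0.003 0.012 [[-0.0144 -0.0199]
 [ 0.0141  0.0191]]
0.003 0.0185 [[-0.0146 -0.0199]
 [ 0.0141  0.0192]]
```

```bash
python3 -c "
from h import *
go((539,175,70,109.8))"
```

```text
now [0.5526 0.1484 0.1997] [179.9762   0.0368 109.4659] t 6.05
(539, 175, 70, 109.8) off [ 0.0297 -0.004   0.1296] rot [ 0.0004  0.0006 -0.0058]
```

Call:
carry_out(offset=[[0.01,-0.001,0.04],[0.02,-0.002,0.08],[0.03,-0.004,0.12],[0.03,-0.004,0.13],[0.03,-0.004,0.13],[0.03,-0.004,0.13]], delta_rot=[[0,0,-0.006],[0,0,-0.006],[0,0,-0.006],[0,0,-0.006],[0,0,-0.006],[0,0,-0.006]])

```text
t: 6.65
tool_pos: [0.5402, 0.1762, 0.0716]
tool_rot: [3.138, 0.001, 1.917]
wrist_force: [0.0, -0.1, -0.1]
opening: 0.0252
grip_force: 49.9
```

Run:
```python
from h import *
p,M,s=pose();print(p)
pic,W=cloud('wrist'); np.savez('w3.npz',pic=pic,W=W);cv2.imwrite('pics/w3.png',pic[...,::-1])
for n,c,r,a,b in [('plate',(.513,.251),.09,.014,.027),('bar',(.49,.278),.09,.053,.068),('knob',(.45,.273),.04,.08,.1)]:
    try: print(n,rect(W,c,r,a,b))
    except Exception as e: print(n,e)
pc=np.array([.5181,.2313]); a=np.radians(19.8);Rh=np.array([[np.cos(a),-np.sin(a)],[np.sin(a),np.cos(a)]])
h=(W[...,:2]-pc)@Rh; k=(np.abs(h)<.03).all(-1)&(W[...,2]>.002)&(W[...,2]<.0185)
lo,hi=np.percentile(h[k],[1,99],axis=0);print(k.sum(),lo,hi)
q=(W-p)@M
k=(np.abs(q[...,0]-.018)<.004)&(np.abs(q[...,1])<.03)&(q[...,2]>.004)&(q[...,2]<.017)
print('front face low part',k.sum(),np.percentile(q[k],[1,50,99],axis=0))
```

```text
[0.5402 0.1762 0.0716]
plate (17153, array([512.3, 248.8,  84.4, 117. ,  19.8]), np.float64(0.0210964995082151))
bar (6002, array([490.9, 279.4, 106.4,  19.2,   3.5]), np.float64(0.0633136482119101))
knob (0, array([0., 0., 0., 0., 0.]), np.float64(nan))
2471 [-0.0141 -0.0195] [0.015  0.0192]
front face low part 343 [[ 0.0176 -0.0133  0.0042]
 [ 0.0183 -0.0011  0.0099]
 [ 0.0188  0.0116  0.0163]]
  return _methods._mean(a, axis=axis, dtype=dtype,
  ret = ret.dtype.type(ret / rcount)
```

View pics/w3.png

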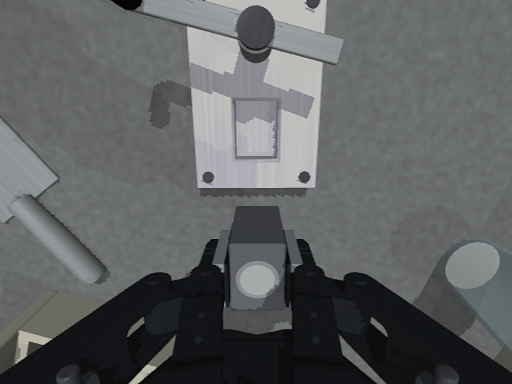

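The pocket at (256,128) is square to the held cell at (258,240), and the fingers are clear of the lever. I'm moving over it and down in steps, watching the force.

Call:
carry_out(offset=[[0.03,-0.0005,0],[0.059,-0.0007,0],[0.059,-0.0007,0],[0.059,-0.0007,0],[0.059,-0.0007,0.01],[0.059,-0.0007,0.02],[0.059,-0.0007,0.027],[0.059,-0.0007,0.031],[0.059,-0.0007,0.035],[0.059,-0.0007,0.038]], delta_rot=[[0,0,0],[0,0,0],[0,0,0],[0,0,0],[0,0,0],[0,0,0],[0,0,0],[0,0,0],[0,0,0],[0,0,0]])

```text
t: 7.7
tool_pos: [0.5172, 0.2313, 0.0385]
tool_rot: [3.141, 0.001, 1.918]
wrist_force: [-15.1, -6.1, 44.3]
opening: 0.0257
grip_force: 55.7
```

Call:
carry_out(offset=[[0,0,-0.006],[0,-0.0015,-0.006],[0,-0.0015,-0.006],[0,-0.0015,-0.002]], delta_rot=[[0,0,0],[0,0,0],[0,0,0],[0,0,0]])

```text
t: 8.1
tool_pos: [0.5177, 0.2319, 0.0336]
tool_rot: [3.138, 0.0, 1.918]
wrist_force: [4.4, 0.6, 1.7]
opening: 0.0251
grip_force: 50.1
```

Call:
carry_out(offset=[[0,0,0.002],[0,0,0.004]], delta_rot=[[0,0,0],[0,0,0]])

```text
t: 8.3
tool_pos: [0.5176, 0.232, 0.0294]
tool_rot: [3.138, 0.0, 1.919]
wrist_force: [5.0, 0.9, 1.9]
opening: 0.0253
grip_force: 50.4
```

Call:
carry_out(offset=[[0,0.0005,0.002],[0,0.0005,0.004],[0,0.0005,0.005]], delta_rot=[[0,0,0],[0,0,0],[0,0,0]])

```text
t: 8.6
tool_pos: [0.5177, 0.2321, 0.0253]
tool_rot: [3.139, 0.0, 1.919]
wrist_force: [2.6, 2.0, 9.0]
opening: 0.0259
grip_force: 51.2
```

Call:
carry_out(offset=[[0,0,0.001],[0,0,0.001]], delta_rot=[[0,0,0],[0,0,0]])

```text
t: 8.8
tool_pos: [0.5177, 0.2321, 0.0253]
tool_rot: [3.139, 0.0, 1.919]
wrist_force: [1.7, 0.8, 9.2]
opening: 0.0255
grip_force: 51.3
```

Call:
carry_out(offset=[[0,0,0],[0,0,0],[0,0,0],[0,0,0],[0,0,0],[0,0,0],[0,0,-0.03],[0,0,-0.07],[0,0,-0.12],[-0.04,0,-0.15],[-0.06,0,-0.15],[-0.06,0,-0.15],[-0.06,0,-0.15]], delta_rot=[[0,0,0],[0,0,0],[0,0,0],[0,0,0],[0,0,0],[0,0,0],[0,0,0],[0,0,0],[0,0,0],[0,0,0],[0,0,0],[0,0,0],[0,0,0]], claw=1)

```text
t: 10.1
tool_pos: [0.5367, 0.1752, 0.173]
tool_rot: [-3.141, -0.001, 1.918]
wrist_force: [-1.1, 0.0, -0.1]
opening: 0.0851
grip_force: 0.0
```

Run:
```python
from h import *
p,M,s=pose();print(p,s['t'])
pic,W=cloud('wrist'); cv2.imwrite('pics/w4.png',pic[...,::-1])
for n,c,r,a,b in [('cell',(.5185,.2313),.03,.045,.066),('plate',(.513,.251),.09,.014,.027),('bar',(.49,.278),.09,.053,.068),('knob',(.45,.273),.04,.08,.1)]:
    try: print(n,rect(W,c,r,a,b))
    except Exception as e: print(n,e)
```

```text
[0.5367 0.1752 0.173 ] 10.1
cell (1173, array([516.6, 232.2,  25.9,  35.1,  19.6]), np.float64(0.057216220085300695))
plate (8314, array([510.8, 252. ,  84.3, 124.1,  20. ]), np.float64(0.02112193058329917))
bar (3247, array([493.5, 250. , 102.7,  77.6,   2.3]), np.float64(0.06251877198591843))
knob (415, array([441.8, 273.6,  13.2,  13.6,   8.9]), np.float64(0.09259125702526694))
```

View pics/w4.png

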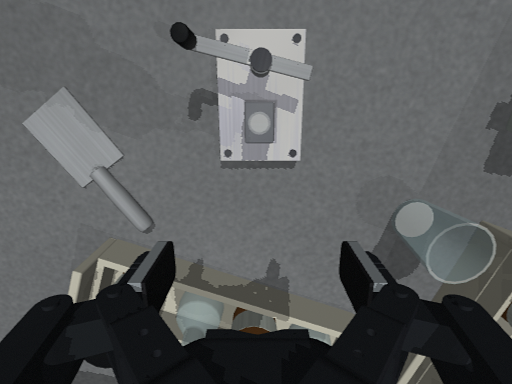

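The cell is in the pocket: its top is at (259,122) and about 56 mm up, so it is seated. The knob is at (182,35), about 0.24 rad on from fully open. Next I push the knob round with shut fingers.

```bash
python3 -c "
from h import *
go((445,244,130,186),(445,244,70,186))"
```

```text
now [0.5362 0.1756 0.1724] [-179.8966   -0.0538  109.9361] t 10.15
(445, 244, 130, 186) off [ 0.0954 -0.0623  0.0426] rot [-0.0009 -0.002  -1.3276]
(445, 244, 70, 186) off [ 0.0953 -0.0622  0.1026] rot [-0.0009 -0.002  -1.3276]
```

Call:
carry_out(offset=[[0.02,-0.02,0],[0.04,-0.035,0.01],[0.06,-0.05,0.02],[0.08,-0.06,0.03],[0.095,-0.062,0.042],[0.095,-0.062,0.042],[0.095,-0.062,0.042],[0.095,-0.062,0.042],[0.095,-0.062,0.042],[0.095,-0.062,0.042],[0.095,-0.062,0.08],[0.095,-0.062,0.102],[0.095,-0.062,0.102],[0.095,-0.062,0.102]], delta_rot=[[0,0,-0.14],[0,0,-0.28],[0,0,-0.42],[0,0,-0.56],[0,0,-0.7],[0,0,-0.84],[0,0,-0.98],[0,0,-1.12],[0,0,-1.26],[0,0,-1.328],[0,0,-1.328],[0,0,-1.328],[0,0,-1.328],[0,0,-1.328]], claw=0)

```text
t: 11.55
tool_pos: [0.4449, 0.2438, 0.0704]
tool_rot: [-3.141, -0.003, -3.035]
wrist_force: [1.0, 0.3, -0.3]
opening: 0.0001
grip_force: 0.0
```

Run:
```python
from h import *
P=np.array([500.6,280.2]); w=[]
for a in range(186,111,-5):
    r=np.radians(a);u=np.array([np.cos(r),np.sin(r)]);t=np.array([u[1],-u[0]])
    w.append((*np.round(P+60*u-21*t,1),70,a))
go(*w)
print(manip.observe()['opening'])
```

```text
now [0.4449 0.2438 0.0704] [-179.9734   -0.1533 -173.9048] t 11.55
(np.float64(443.1), np.float64(253.0), 70, 186) off [0.0008 0.0094 0.0004] rot [-0.0005 -0.0027  0.0017]
(np.float64(441.0), np.float64(258.2), 70, 181) off [0.0023 0.0148 0.0004] rot [-0.0006 -0.0027  0.0889]
(np.float64(439.3), np.float64(263.4), 70, 176) off [0.0034 0.0201 0.0004] rot [-0.0007 -0.0026  0.1762]
(np.float64(438.1), np.float64(268.8), 70, 171) off [0.0041 0.0256 0.0004] rot [-0.0008 -0.0026  0.2635]
(np.float64(437.3), np.float64(274.3), 70, 166) off [0.0043 0.0312 0.0004] rot [-0.0009 -0.0026  0.3507]
(np.float64(437.0), np.float64(279.9), 70, 161) off [0.004  0.0368 0.0004] rot [-0.001  -0.0025  0.438 ]
(np.float64(437.2), np.float64(285.4), 70, 156) off [0.0032 0.0422 0.0004] rot [-0.0012 -0.0025  0.5253]
(np.float64(437.9), np.float64(290.9), 70, 151) off [0.0019 0.0476 0.0004] rot [-0.0013 -0.0024  0.6125]
(np.float64(439.1), np.float64(296.3), 70, 146) off [0.0001 0.0529 0.0004] rot [-0.0014 -0.0024  0.6998]
(np.float64(440.8), np.float64(301.6), 70, 141) off [-0.0021  0.0579  0.0004] rot [-0.0015 -0.0024  0.7871]
(np.float64(442.9), np.float64(306.8), 70, 136) off [-0.0047  0.0629  0.0004] rot [-0.0016 -0.0023  0.8743]
(np.float64(445.4), np.float64(311.7), 70, 131) off [-0.0078  0.0675  0.0004] rot [-0.0017 -0.0022  0.9616]
(np.float64(448.3), np.float64(316.4), 70, 126) off [-0.0111  0.0719  0.0004] rot [-0.0018 -0.0022  1.0489]
(np.float64(451.7), np.float64(320.8), 70, 121) off [-0.015   0.0759  0.0004] rot [-0.0019 -0.0021  1.1361]
(np.float64(455.4), np.float64(324.9), 70, 116) off [-0.0191  0.0796  0.0004] rot [-0.002  -0.002   1.2234]
5.163868881598308e-05
```

Call:
carry_out(offset=[[0.001,0.009,0],[0.002,0.015,0],[0.003,0.02,0],[0.004,0.026,0],[0.004,0.031,0],[0.004,0.037,0],[0.003,0.042,0],[0.002,0.048,0],[0,0.053,0],[-0.002,0.058,0],[-0.005,0.063,0],[-0.008,0.0675,0],[-0.011,0.072,0],[-0.015,0.076,0],[-0.019,0.0795,0],[-0.019,0.0795,0]], delta_rot=[[0,0,0],[0,0,0.089],[0,0,0.176],[0,0,0.264],[0,0,0.351],[0,0,0.438],[0,0,0.525],[0,0,0.613],[0,0,0.7],[0,0,0.787],[0,0,0.874],[0,0,0.962],[0,0,1.049],[0,0,1.136],[0,0,1.223],[0,0,1.223]])

```text
t: 13.15
tool_pos: [0.4579, 0.3261, 0.0731]
tool_rot: [3.138, -0.0, 2.025]
wrist_force: [-0.9, -0.3, -1.2]
opening: 0.0
grip_force: 0.0
```

Call:
carry_out(offset=[[0,0.002,0],[0,0.004,0],[0,0.005,0]], delta_rot=[[0,0,0],[0,0,0],[0,0,0]])

```text
t: 13.45
tool_pos: [0.4614, 0.327, 0.0717]
tool_rot: [3.141, -0.0, 2.025]
wrist_force: [-0.9, -0.1, 1.1]
opening: -0.0002
grip_force: 0.5
```

Call:
carry_out(offset=[[0,0.002,0],[0,0.003,0]], delta_rot=[[0,0,0],[0,0,0]])

```text
t: 13.65
tool_pos: [0.463, 0.3277, 0.0713]
tool_rot: [-3.139, -0.0, 2.024]
wrist_force: [-4.8, -1.8, 3.8]
opening: 0.0
grip_force: 2.7
```

Call:
carry_out(offset=[[0,0.002,0],[0,0.003,0],[0,0.003,0]], delta_rot=[[0,0,0],[0,0,0],[0,0,0]])

```text
t: 13.95
tool_pos: [0.4632, 0.3278, 0.0712]
tool_rot: [-3.134, -0.0, 2.024]
wrist_force: [-8.7, -4.3, 7.0]
opening: 0.0004
grip_force: 5.2
```

The lever is against its stop, because the force rises with no more movement. I'm backing off, lifting and checking the angle.

Call:
carry_out(offset=[[0,-0.015,0],[0,-0.03,0],[0,-0.03,-0.05],[0,-0.03,-0.1],[0,-0.03,-0.15],[-0.05,-0.03,-0.17],[-0.1,-0.03,-0.17],[-0.12,-0.03,-0.17],[-0.12,-0.03,-0.17]], delta_rot=[[0,0,0],[0,0,0],[0,0,0],[0,0,0],[0,0,0],[0,0,0],[0,0,0],[0,0,0],[0,0,0]], claw=1)

```text
t: 14.85
tool_pos: [0.4944, 0.2055, 0.2417]
tool_rot: [3.14, 0.002, 2.019]
wrist_force: [0.1, -0.1, -0.3]
opening: 0.0855
grip_force: 0.0
```

Run:
```python
from h import *
p,M,s=pose();print(p,s['t'])
pic,W=cloud('wrist'); cv2.imwrite('pics/w5.png',pic[...,::-1]); np.savez('w5.npz',pic=pic,W=W)
pt=np.array([500.6,280.2])
for n,c,r,a,b in [('plate',(.513,.251),.09,.014,.027),('knob',(.476,.335),.03,.08,.1)]:
    try:
        q=rect(W,c,r,a,b); print(n,q)
        if n=='knob': print('knob angle deg rel pivot (shut expected 114.0)',np.degrees(np.arctan2(q[1][1]-pt[1],q[1][0]-pt[0])))
    except Exception as e: print(n,e)
go((438.4,-298.1,260,100),(438.4,-298.1,240,100))
```

```text
[0.4944 0.2055 0.2417] 14.85
plate (5015, array([510.8, 251.8,  84.1, 124.2,  19.9]), np.float64(0.02111673708234041))
knob (215, array([480. , 336.3,  13.2,  13.2,  70.3]), np.float64(0.0926355855020029))
knob angle deg rel pivot (shut expected 114.0) 110.16330709275576
now [0.4934 0.2071 0.2414] [179.936    0.0085 115.7708] t 14.9
(438.4, -298.1, 260, 100) off [-0.431  -0.2691 -0.0189] rot [ 0.0011 -0.      0.2753]
(438.4, -298.1, 240, 100) off [-0.431  -0.2692  0.0011] rot [ 0.0011 -0.      0.2753]
```

View pics/w5.png

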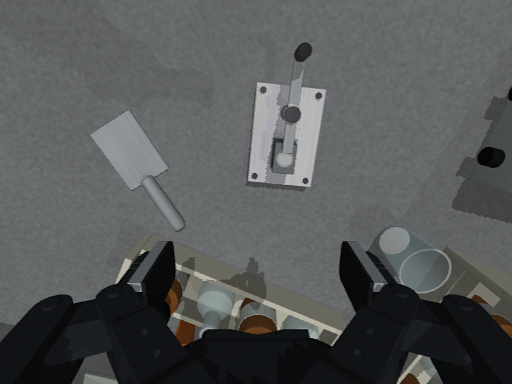

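The wrist view shows the lever shut: knob at (303,52), post at (291,114), and the jaw over the cell's edge above the window at (285,158). The handle is at 110.2° and holder +y at 109.9°. Next is the reader.

Call:
carry_out(offset=[[-0.04,-0.025,-0.01],[-0.08,-0.05,-0.01],[-0.12,-0.075,-0.01],[-0.16,-0.1,-0.01],[-0.2,-0.125,-0.01],[-0.24,-0.15,-0.01],[-0.28,-0.175,-0.01],[-0.32,-0.2,-0.01],[-0.36,-0.225,-0.01],[-0.4,-0.25,-0.01],[-0.429,-0.272,-0.009],[-0.429,-0.272,-0.009],[-0.429,-0.272,-0.009],[-0.429,-0.272,-0.009]], delta_rot=[[0,0,0],[0,0,0.03],[0,0,0.06],[0,0,0.09],[0,0,0.12],[0,0,0.15],[0,0,0.18],[0,0,0.21],[0,0,0.24],[0,0,0.26],[0,0,0.275],[0,0,0.275],[0,0,0.275],[0,0,0.275]])

```text
t: 16.3
tool_pos: [0.436, -0.295, 0.2503]
tool_rot: [3.141, -0.001, 1.751]
wrist_force: [-1.0, 0.7, 0.1]
opening: 0.0853
grip_force: 0.0
```

Run:
```python
from h import *
p,M,s=pose();print(p,s['t'])
pic,W=cloud('wrist'); cv2.imwrite('pics/w6.png',pic[...,::-1]); np.savez('w6.npz',pic=pic,W=W)
q=rect(W,(.435,-.298),.04,.11,.13);print(q)
c=q[1]; print(rect(W,(.435,-.298),.08,.003,.013))
go((c[0],c[1],150,100),(c[0],c[1],75,100))
```

```text
[ 0.436  -0.295   0.2503] 16.3
(1045, array([ 434.1, -298.3,   27.6,   39.1,    9.5]), np.float64(0.11914864366650724))
(2174, array([ 433. , -297.3,  143.5,  143.5,   36.8]), np.float64(0.009088946962966582))
now [ 0.4361 -0.2949  0.2505] [179.976   -0.0149 100.3356] t 16.35
(np.float64(434.1), np.float64(-298.3), 150, 100) off [-0.003  -0.0026  0.1005] rot [ 0.0004 -0.0003  0.0059]
(np.float64(434.1), np.float64(-298.3), 75, 100) off [-0.003  -0.0026  0.1755] rot [ 0.0004 -0.0003  0.0059]
```

View pics/w6.png

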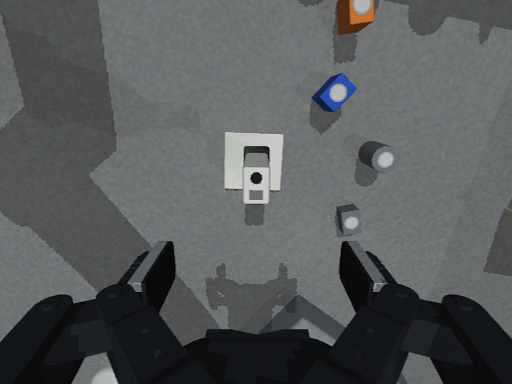

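The reader stands on its tile, with its top at (256,180). It is square to the fingers, so I'm going down to grip it.

Call:
carry_out(offset=[[-0.003,-0.002,0.04],[-0.003,-0.002,0.075],[-0.003,-0.002,0.1],[-0.003,-0.002,0.13],[-0.003,-0.002,0.16],[-0.003,-0.002,0.175],[-0.003,-0.002,0.175],[-0.003,-0.002,0.175]], delta_rot=[[0,0,0.012],[0,0,0.012],[0,0,0.012],[0,0,0.012],[0,0,0.012],[0,0,0.012],[0,0,0.012],[0,0,0.012]])

```text
t: 17.15
tool_pos: [0.4347, -0.2995, 0.0763]
tool_rot: [3.141, 0.001, 1.738]
wrist_force: [0.3, -0.3, 0.4]
opening: 0.0854
grip_force: 0.0
```

Call:
carry_out(offset=[[0,0,0],[0,0,0],[0,0,0],[0,0,0],[0,0,0],[0,0,0],[0,0,0],[0,0,0],[0,0,0],[0,0,0]], delta_rot=[[0,0,0],[0,0,0],[0,0,0],[0,0,0],[0,0,0],[0,0,0],[0,0,0],[0,0,0],[0,0,0],[0,0,0]], claw=0, newtons=60)

```text
t: 18.15
tool_pos: [0.4345, -0.3002, 0.0762]
tool_rot: [3.14, 0.001, 1.737]
wrist_force: [0.2, 0.3, 6.5]
opening: 0.0276
grip_force: 59.5
```

Call:
carry_out(offset=[[0,0,-0.03],[0,0,-0.08],[0,0,-0.13],[0,0,-0.165],[0,0,-0.165],[0,0,-0.165],[0,0,-0.165]], delta_rot=[[0,0,0],[0,0,0],[0,0,0],[0,0,0],[0,0,0],[0,0,0],[0,0,0]])

```text
t: 18.85
tool_pos: [0.433, -0.299, 0.2374]
tool_rot: [-3.138, -0.004, 1.737]
wrist_force: [0.0, -0.1, -2.3]
opening: 0.0275
grip_force: 59.7
```

```bash
cat > rd.py <<'E'
from h import *
p,M,s=pose();print(p,np.degrees(s['tool_rot']),s['t'],s['opening'])
pic,W=cloud('wrist'); np.savez('w7.npz',pic=pic,W=W)
q=(W-p)@M
# top face, front face of grip, front face of nose (tool frame)
def ext(n,x,z,w=.03):
    k=(np.abs(q[...,1])<w)&(q[...,0]>x[0])&(q[...,0]<x[1])&(q[...,2]>z[0])&(q[...,2]<z[1])
    if k.sum(): print(n,k.sum(),'\n',np.percentile(q[k],[1,50,99],axis=0))
ext('top',(-.03,.019),(-.05,-.03),.02); ext('grip front',(.012,.024),(.0,.038),.02); ext('nose front',(.019,.032),(.045,.066)); ext('nose ledge',(.019,.032),(.036,.046))
k=(np.abs(q[...,1])<.013)&(q[...,0]>.012)&(q[...,0]<.025)&(q[...,2]>-.03)&(q[...,2]<.035)
A=np.c_[q[k][:,1:],np.ones(k.sum())]; print('grip front plane x=ay+bz+c',np.linalg.lstsq(A,q[k][:,0],rcond=None)[0])
E
python3 rd.py
```

```text
[ 0.433  -0.299   0.2374] [-179.8113   -0.2245   99.5053] 18.85 0.027477117677476078
top 5738 
 [[-0.0167 -0.019  -0.0484]
 [ 0.0044 -0.0008 -0.0431]
 [ 0.0187  0.0187 -0.0328]]
grip front 914 
 [[ 0.0191 -0.0141  0.0003]
 [ 0.0214 -0.0008  0.0159]
 [ 0.0219  0.0127  0.0374]]
nose front 341 
 [[ 0.0227 -0.0176  0.0452]
 [ 0.0264 -0.0009  0.0549]
 [ 0.0268  0.0155  0.0652]]
nose ledge 530 
 [[ 0.0197 -0.0168  0.0366]
 [ 0.0233 -0.0009  0.0431]
 [ 0.0266  0.0157  0.0454]]
grip front plane x=ay+bz+c [-0.0094  0.0009  0.0213]
```

The reader is held upright, with its underside 67 mm below the TCP. I'm carrying it over the rack with that underside about 18 cm up.

```bash
python3 -c "
from h import *
go((433,-299,255,99.5),(520,-40,255,105),(538.6,174.5,200,110.2))"
```

```text
now [ 0.4329 -0.2988  0.2371] [-179.7881   -0.2585   99.5066] t 18.9
(433, -299, 255, 99.5) off [-0.0001  0.0001 -0.0179] rot [-0.0037 -0.0045  0.0001]
(520, -40, 255, 105) off [ 0.241   0.1286 -0.0173] rot [-0.0035 -0.0047 -0.0959]
(538.6, 174.5, 200, 110.2) off [0.4492 0.1826 0.0385] rot [-0.0033 -0.0048 -0.1866]
```

Call:
carry_out(offset=[[0,0,-0.01],[0.025,0.013,-0.018],[0.05,0.026,-0.018],[0.08,0.042,-0.018],[0.11,0.058,-0.018],[0.14,0.074,-0.018],[0.17,0.09,-0.018],[0.2,0.106,-0.018],[0.23,0.122,-0.018],[0.26,0.133,-0.018],[0.29,0.141,-0.018],[0.32,0.149,-0.018],[0.35,0.157,-0.018],[0.38,0.165,-0.01],[0.405,0.172,0],[0.425,0.177,0.015],[0.44,0.18,0.03],[0.449,0.183,0.037],[0.449,0.183,0.037],[0.449,0.183,0.037]], delta_rot=[[0,0,0],[0,0,0],[0,0,-0.01],[0,0,-0.02],[0,0,-0.03],[0,0,-0.045],[0,0,-0.06],[0,0,-0.075],[0,0,-0.09],[0,0,-0.1],[0,0,-0.115],[0,0,-0.13],[0,0,-0.14],[0,0,-0.15],[0,0,-0.16],[0,0,-0.17],[0,0,-0.18],[0,0,-0.187],[0,0,-0.187],[0,0,-0.187]])

```text
t: 20.9
tool_pos: [0.5402, 0.1727, 0.2033]
tool_rot: [-3.141, 0.001, 1.923]
wrist_force: [-0.5, -0.7, -1.5]
opening: 0.0269
grip_force: 59.4
```

```bash
python3 rd.py
python3 - <<'E'
from h import *
p,M,s=pose()
W=np.load('w7.npz')['W']
r=rect(W,(.513,.251),.09,.014,.027);print('plate',r)
c=r[1][:2];a=np.radians(r[1][4]);print('pocket',c-22*np.array([-np.sin(a),np.cos(a)]))
pc=c-22*np.array([-np.sin(a),np.cos(a)])
h=(W[...,:2]-pc/1000)@np.array([[np.cos(a),-np.sin(a)],[np.sin(a),np.cos(a)]])
k=(np.abs(h)<.03).all(-1)&(W[...,2]>.05)&(W[...,2]<.0595)
print('cell top in holder frame',k.sum(),np.percentile(h[k],[1,99],axis=0),np.median(W[k][:,2]))
k=(np.abs(h)<.02).all(-1)&(W[...,2]>.0605)&(W[...,2]<.068)
print('jaw',k.sum(),np.percentile(h[k],[1,99],axis=0) if k.sum() else '')
go((*pc,160,110.2),(*pc,138,110.2))
E
```

```text
[0.5402 0.1727 0.2033] [-179.9594    0.0365  110.2008] 20.9 0.026914037942687038
top 5742 
 [[-0.0167 -0.019  -0.0485]
 [ 0.0045 -0.0004 -0.0431]
 [ 0.0186  0.0189 -0.0325]]
grip front 923 
 [[ 0.019  -0.0138  0.0003]
 [ 0.0214 -0.0005  0.0162]
 [ 0.0219  0.013   0.0375]]
nose front 335 
 [[ 0.0246 -0.0172  0.0453]
 [ 0.0265 -0.0005  0.0554]
 [ 0.0269  0.016   0.0653]]
nose ledge 549 
 [[ 0.0194 -0.0171  0.0363]
 [ 0.0233 -0.0005  0.043 ]
 [ 0.0267  0.016   0.0455]]
grip front plane x=ay+bz+c [-0.0039  0.0007  0.0214]
plate (7254, array([510.7, 252.2,  84.2, 123.5,  19.9]), np.float64(0.02113653558622816))
pocket [518.1884 231.5137]
cell top in holder frame 826 [[-0.0143 -0.0161]
 [ 0.0114  0.0186]] 0.05732837251936909
jaw 143 [[-0.0052  0.0093]
 [ 0.0054  0.0195]]
now [0.5406 0.1725 0.204 ] [179.9668   0.0417 110.1686] t 20.95
(np.float64(518.1883501046871), np.float64(231.51366120577077), 160, 110.2) off [ 0.0632 -0.0007  0.0439] rot [ 0.0006  0.0007 -0.0005]
(np.float64(518.1883501046871), np.float64(231.51366120577077), 138, 110.2) off [ 0.0632 -0.0007  0.0659] rot [ 0.0006  0.0007 -0.0005]
```

Call:
carry_out(offset=[[0.015,0,0.01],[0.03,-0.001,0.02],[0.045,-0.001,0.03],[0.058,-0.0014,0.035],[0.0626,-0.0014,0.035],[0.0626,-0.0014,0.035],[0.0626,-0.0014,0.045],[0.0626,-0.0014,0.053],[0.0626,-0.0014,0.059],[0.0626,-0.0014,0.062],[0.0626,-0.0014,0.062],[0.0626,-0.0014,0.062]], delta_rot=[[0,0,0],[0,0,0],[0,0,0],[0,0,0],[0,0,0],[0,0,0],[0,0,0],[0,0,0],[0,0,0],[0,0,0],[0,0,0],[0,0,0]])

```text
t: 22.15
tool_pos: [0.5174, 0.2314, 0.1413]
tool_rot: [3.142, 0.0, 1.923]
wrist_force: [-0.0, -0.4, -1.3]
opening: 0.0271
grip_force: 59.6
```

```bash
python3 rd.py
python3 - <<'E'
from h import *
W=np.load('w7.npz')['W']
r=rect(W,(.513,.251),.09,.014,.027);print('plate wrist',r)
r=rect(W,(.48,.336),.03,.08,.1);print('knob wrist',r)
pic,W=cloud('side');cv2.imwrite('pics/side9.png',cv2.resize(pic[100:200,170:260,::-1],None,fx=6,fy=6,interpolation=cv2.INTER_CUBIC))
go((517.7,230.8,138,110.1))
E
```

```text
[0.5174 0.2314 0.1413] [179.9984   0.0013 110.2082] 22.15 0.027111064735548522
top 5744 
 [[-0.0166 -0.019  -0.0487]
 [ 0.0046 -0.0004 -0.0431]
 [ 0.0187  0.0189 -0.0323]]
grip front 917 
 [[ 0.0192 -0.0139  0.0002]
 [ 0.0214 -0.0005  0.0158]
 [ 0.0219  0.0129  0.0376]]
nose front 343 
 [[ 0.0246 -0.0172  0.0451]
 [ 0.0265 -0.0006  0.0547]
 [ 0.0269  0.0158  0.0656]]
nose ledge 547 
 [[ 0.0194 -0.0172  0.0371]
 [ 0.0233 -0.0005  0.043 ]
 [ 0.0267  0.016   0.0456]]
grip front plane x=ay+bz+c [-0.0046  0.0006  0.0214]
plate wrist (7504, array([510.9, 251.9,  84.3, 124.3,  19.8]), np.float64(0.02116945094402639))
knob wrist (476, array([480.3, 336.6,  13.3,  13.7,  23. ]), np.float64(0.09272217824740056))
now [0.5177 0.2315 0.1418] [179.9487   0.0029 110.2157] t 22.25
(517.7, 230.8, 138, 110.1) off [-0.0007 -0.0002  0.0038] rot [0.0009 0.0001 0.002 ]
```

View pics/side9.png

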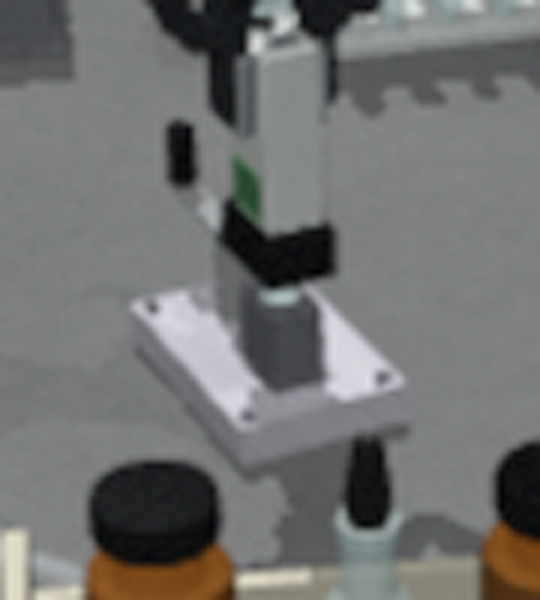

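The side view shows the reader upright over the seated cell, with its nose at (280,245) and the cell at (285,335). It is aligned, with a clear gap and the lever shut. I'm making the last 3.5 mm and settling.

Call:
carry_out(offset=[[-0.0005,0,0.001],[-0.0005,0,0.002],[-0.0005,0,0.003],[-0.0005,0,0.0035],[-0.0005,0,0.0035],[-0.0005,0,0.0035],[-0.0005,0,0.0035],[-0.0005,0,0.0035],[-0.0005,0,0.0035],[-0.0005,0,0.0035]], delta_rot=[[0,0,0],[0,0,0],[0,0,0],[0,0,0],[0,0,0],[0,0,0],[0,0,0],[0,0,0],[0,0,0],[0,0,0]])

```text
t: 23.25
tool_pos: [0.5175, 0.2311, 0.1378]
tool_rot: [3.142, -0.0, 1.924]
wrist_force: [-0.1, 0.5, -2.1]
opening: 0.0274
grip_force: 59.6
```

```bash
python3 -c "
from h import *
go((517.7,230.8,138,110.1)); print(manip.observe()['wrist_force']); print(manip.job_done())"
```

```text
now [0.5175 0.2311 0.1378] [179.9991  -0.0012 110.2241] t 23.25
(517.7, 230.8, 138, 110.1) off [-0.0003  0.0001 -0.0002] rot [ 0.     -0.      0.0022]
[-0.1046  0.5497 -2.1479]
the job is handed in; nothing more can be done
None
```

The job is handed in at 23 s: the cell is fully down in the pocket, the lever is shut against its stop, and the reader is held upright and centred about 15 mm above the window. On the first try at the pocket the cell caught the rim with about 47 N at the wrist, so I lifted it and shifted it 1.5 mm, and it then went in.

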